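Re-aim the clamped mist nozzle at the square pot

TASK

The swivelling mist nozzle on the pedestal has to water the square slate-grey pot next. Back its wing nut off anticlockwise just enough to free the arm (under a quarter turn does it, never more than half a turn), swing the arm until the nozzle points at the middle of the pot, and turn the wing nut clockwise until it is fully tight again. Leave the pot and everything else on the bench where it stands.

Things in the scene. Friction and masses are not known exactly. Their poses are not given: they have to be found in the camera images.
- wing_nut (a joint): Steel wing nut on the vertical stud of the pedestal; angle in rad. 0 = fully tight (a hard stop), grows anticlockwise seen from above as it is backed off; it rises 1.8 mm per rad and stays where it is left. Its spring washer clamps the arm hard near 0; from 0.9 on the arm is free. Starts between 0 and 0.1. More than 3.0 is too far. Turning needs 0.2 N m, up to 0.4 N m for the last part of tightening.
- wing_grip (a point): Point on the nut's turning axis where its wing is gripped from above, 145 mm above the bench when tight. The wing is one upright flat bar, 56 mm long (x axis of this point), 14 mm thick (y axis), 32 mm tall: from 22 mm below this point to 10 mm above it. Below the wing: a round nut neck, 22 mm in diameter and 8 mm tall, then a washer 68 mm in diameter whose top is 33 mm below this point.
- spray_arm (a joint): Swivel of the aluminium nozzle arm about the vertical stud; angle in rad, 0 = along the pedestal's x axis, positive anticlockwise seen from above, range -2.7 to 2.7. While the nut is tight the washer holds it: it then takes 10 N or more at the post to make it slip; once free it turns with 0.06 N m and stays where it is left.
- swivel (a point): Point on the stud axis at the height of the arm, 95 mm above the bench, under the wing nut. It turns with the arm: its x axis points along the arm to the nozzle, i.e. where the nozzle points; z is up. The arm is a hub 72 mm in diameter and 20 mm tall and a level round tube 16 mm in diameter.
- post_grip (a point): Point on the arm's upright round grip post (18 mm in diameter) where it is gripped from above, 143 mm above the bench and 100 mm from the stud axis. The post rises from the tube (tube top at 103 mm, with a 26 mm collar to 107 mm) to 158 mm.
- nozzle_tip (a point): Tip of the small brass nozzle cone at the end of the arm, 157 mm from the stud axis, 95 mm above the bench.
- pedestal: Grey pedestal fixed to the bench: square foot 140 x 140 x 12 mm, column 44 to 68 mm in diameter and 85 mm tall carrying the arm. Origin: centre of the foot's underside, below the stud.
- square_pot: Open square ceramic pot, slate grey, 110 x 110 mm and 85 mm tall, walls 8 mm; origin at the centre of its underside. Stands left or right of the pedestal. Not to be moved.
- cloche: Glass bell cloche with a knob on top, 148 mm in diameter, 188 mm tall; origin at the centre of its underside. Stands on the side opposite to the pot. Not to be moved.
- weeder: Stainless hand weeder lying flat beyond the pedestal, 285 mm long along its x axis, 24 mm wide, 22 mm high; origin on its underside near its middle. Not to be moved.
- crate: Empty black plastic flower crate, 220 x 300 mm and 120 mm tall, far left; origin at the centre of its underside. Not to be moved.
- drawer_unit_drawer0 (a joint): The drawer of the small wooden drawer unit (200 x 260 mm, 120 mm tall) fixed to the bench at the far right; 0 m = shut, grows as it is pulled out towards the robot. To be left shut.

How it is judged:
By the outcome, as a careful person would: the job done as asked, in the order asked, and still so for the second after the job is handed in, with the robot touching nothing.
It also fails if it takes over 62 s, if anything falls off the work surface, if the arm or the gripper's body presses on something with over 40 N, if the wrist force passes 120 N, or if a joint passes its speed limit or range.

ROBOT

A 7-joint arm with a two-finger parallel gripper is mounted at the origin on the work surface. World frame = base frame: x ahead of the robot, y to its left, z up, the work surface at z = 0. Lengths are in m, angles in rad, forces in N, time in s.
With the tool pointing down it reaches from about 0.425 to 0.95 m from the base axis. Payload 16.7 kg.
Tool frame: the origin (TCP) lies midway between the tips of the shut fingers; the grasp point (between the pads) lies 19 mm behind it; z points along the fingers, y is the line along which they close (so a half turn about z gives the same grasp; the last joint's range is limited). The gripper opens to 94 mm and grips with 3 to 60 N. Pads are 16 mm wide; open, the fingers measure 119 mm over their backs; the gripper's body (75 mm by 177 mm) begins 78 mm behind the grasp point.
Start: joints at [-1.329, 0.426, 0.074, 1.606, -0.034, 1.111, -0.067], TCP at [0.258, 0.624, 0.205] pointing down, gripper open.
Joint ranges: [-2.85, 2.85], [-0.5, 2.14], [-1.23, 1.37], [0.21, 2.46], [-1.02, 4.16], [0.16, 2.05], [-2.73, 2.73]. Speed limits (rad/s): [1.89, 1.89, 2.39, 2.39, 3.01, 3.01, 3.01].

INTERFACE

Orientations are given as a unit quaternion [w, x, y, z].
In Python, from rig import telemetry, eyes, close_job gives the robot as it stands.
- The arm moves only by the tool send_rows, never from a script. Its argument "plan" is a list of rows, each a list of 7 numbers: the opening, from -1 (shut) to 1 (fully open), so that 0 is half open, then the shift along the tool's x, y, z in cm, then the turn, a rotation vector about the tool's x, y, z in rad. A call has 1 to 10 rows; each row is the pose to reach, as a shift and turn from the pose commanded when the call began, along the tool's axes at that moment; what a row does not reach only later rows make up. A row lasts 1/12 s, in which the tool goes at most 41.7 mm and 7.16 degrees, less where a joint would pass 70% of its speed; a pose out of reach is approached as far as the arm can. A call with a gripper value outside its range is refused whole. The fingers move at their own pace and stop on an object; "squeeze" is the grip in N (left out, the last holds). Time passes only in rows, so rows that repeat a pose let the fingers close. It gives the time, the measured TCP pose, the force, the opening and the grip force at its end, in the units of the state.
- telemetry.read_state(): the state, without advancing time (a new reading comes with each control period).
- eyes.camera(name): name is "side" or "top" or "wrist"; returns the picture (400x640x3 uint8, blue, green, red); there is no depth.
- eyes.get_calibration(name): a dict with "fx", "fy", "cx", "cy" (pixels), "xyz" and "rotation" of the camera in the world; the wrist camera has in their place "tool_from_camera" (4x4, takes a point from camera to tool coordinates, whose origin is the TCP and whose axes are the flange's). Camera axes: x right, y down, z forward; pixel columns grow to the right and rows downward; lengths in m; the calibration is good to about 2 mm. A picture is of the moment at which its call begins: read the wrist's pose just before it. get_calibration takes no time and is no camera call.
- close_job(): hands the job in; it is judged then, once.
The state is a dict: "time": time; "q": joint angles; "joint_velocities": joint speeds; "joint_efforts": joint torques, N m; "tcp_pos": TCP position; "tcp_rot": TCP orientation; "force": force on the tool from outside, world axes, zero at the start; "ft_torque": the same for the moment, N m; "gripper_width": finger opening in m; "grip_force": force on a finger pad.
Only numpy, scipy, OpenCV 4.12 (cv2) and the standard library are available. Lean on these libraries where they do the work, as an engineer would, in place of code of your own. Each camera call takes 0.05 s, during which the arm holds its last target. There are 200 camera calls.

## Working session

There is one attempt and no reset: what is moved stays moved. The work goes in short steps, Python scripts to look and compute and a tool call to move; the robot and the scene stay as the last step left them, time stands still between calls to the robot, and variables do not carry over. Pictures are saved under pics/ and viewed, at most 10 in all, crops included, and the job is handed in when it is done.

Besides the shell and the picture viewer there is one more tool, called by a JSON object that holds its "api" and its "payload", one argument or row to a line. send_rows: Moves the arm, as the interface text tells. Its arguments: {"type":"object","properties":{"plan":{"type":"array"},"squeeze":{"type":"number"}},"required":["plan"]}

```bash
mkdir -p pics; ls
python3 - <<'E'
from rig import telemetry, eyes
import cv2
s=telemetry.read_state();print(s)
for n in("top","side"):
    cv2.imwrite(f"pics/{n}0.png",eyes.camera(n));print(n,eyes.get_calibration(n))
print(eyes.get_calibration("wrist"))
E
```

```text
pics
{'time': 0.0, 'q': array([-1.32850562,  0.42675194,  0.07385052,  1.60659167, -0.03406876,
        1.11077037, -0.06707412]), 'joint_velocities': array([-0.00066923,  0.00187861, -0.00104023,  0.00027899, -0.00211101,
       -0.00058548,  0.00186154]), 'joint_efforts': array([ 1.26195566e-03, -9.35799694e+01,  3.66617896e+00, -4.54222584e+01,
       -4.90612315e-02,  1.98624039e-02,  1.41184346e-04]), 'tcp_pos': array([0.25762055, 0.62344755, 0.20476907]), 'tcp_rot': array([-6.21145590e-05,  1.94640435e-01,  9.80874458e-01, -6.28143746e-04]), 'force': array([ 0.60672341, -0.19443954,  0.05354877]), 'ft_torque': array([0.03555208, 0.0066544 , 0.00613005]), 'grip_force': 0.0, 'gripper_width': 0.09388873267692899}
top {'fx': 408.2476668758944, 'fy': 408.2476668758944, 'cx': 313.3741475285228, 'cy': 195.3957307128369, 'xyz': array([3.17105116e-01, 5.41300635e-04, 1.74067139e+00]), 'rotation': array([-0.07154136,  0.7059929 , -0.70187878,  0.06182259])}
side {'fx': 419.92838828854775, 'fy': 419.92838828854775, 'cx': 320.75571573046346, 'cy': 195.28023175494974, 'xyz': array([-0.14777623, -0.85053989,  0.88789343]), 'rotation': array([-0.43582376,  0.82675512, -0.31646656,  0.16242703])}
{'fx': 341.50152371617065, 'fy': 341.50152371617065, 'cx': 320.52003790571655, 'cy': 196.0663609293669, 'tool_from_camera': array([[-5.02895862e-04, -9.59182284e-01, -2.82788072e-01,
         8.34416386e-02],
       [ 9.99997342e-01, -1.11872343e-03,  2.01622780e-03,
         5.67618809e-04],
       [-2.25029162e-03, -2.82786306e-01,  9.59180297e-01,
        -1.79273989e-01],
       [ 0.00000000e+00,  0.00000000e+00,  0.00000000e+00,
         1.00000000e+00]])}
```

View pics/top0.png

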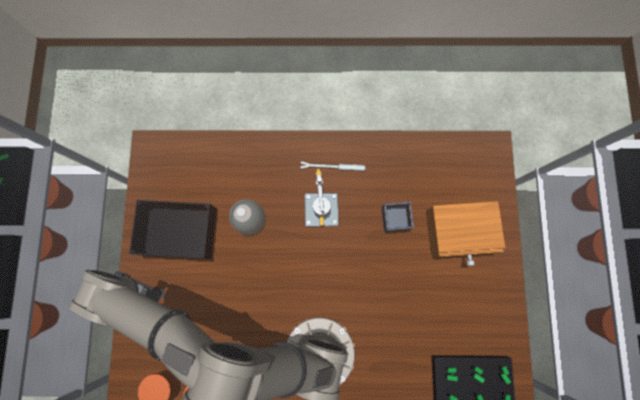

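View pics/side0.png

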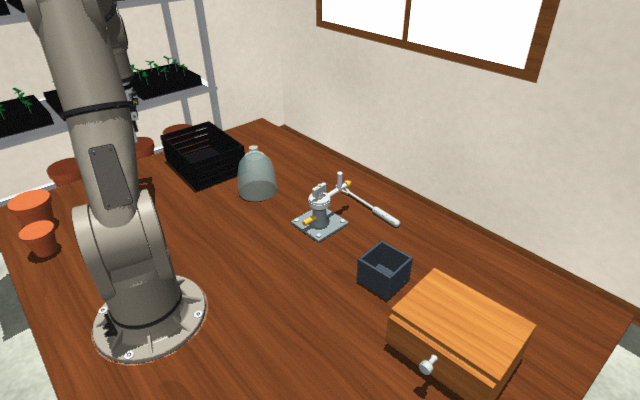

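The top picture shows the pedestal at about (321,210), with the arm pointing away from the robot to (319,172). The pot is on the right at (398,217), the cloche on the left at (247,217), and the weeder at (333,166). I'll enlarge this area to read it more closely.

```bash
cat > h.py <<'E'
import numpy as np, cv2
from scipy.spatial.transform import Rotation as R
from rig import telemetry, eyes
def rot(q): return R.from_quat(np.roll(q,-1)).as_matrix()
def cam(n,s=None):
    c=eyes.get_calibration(n)
    if n=="wrist":
        T=c["tool_from_camera"];A=rot(s["tcp_rot"])
        return c,A@T[:3,:3],A@T[:3,3]+s["tcp_pos"]
    return c,rot(c["rotation"]),np.array(c["xyz"])
def px2z(n,uv,z,s=None):
    c,A,t=cam(n,s);d=A@[(uv[0]-c["cx"])/c["fx"],(uv[1]-c["cy"])/c["fy"],1]
    return t+d*(z-t[2])/d[2]
def crop(img,x,y,w,h,k,f): cv2.imwrite("pics/"+f,cv2.resize(img[y:y+h,x:x+w],None,fx=k,fy=k,interpolation=cv2.INTER_CUBIC))
E
python3 - <<'E'
from h import *
crop(cv2.imread("pics/top0.png"),290,150,133,95,6,"top0c.png")
for n,uv,z in[("nut",(321.5,207),.145),("pot",(398,216),.085)]:print(n,px2z("top",uv,z))
E
```

```text
nut [ 0.57549305 -0.008826    0.145     ]
pot [ 0.54958568 -0.3212662   0.085     ]
```

View pics/top0c.png

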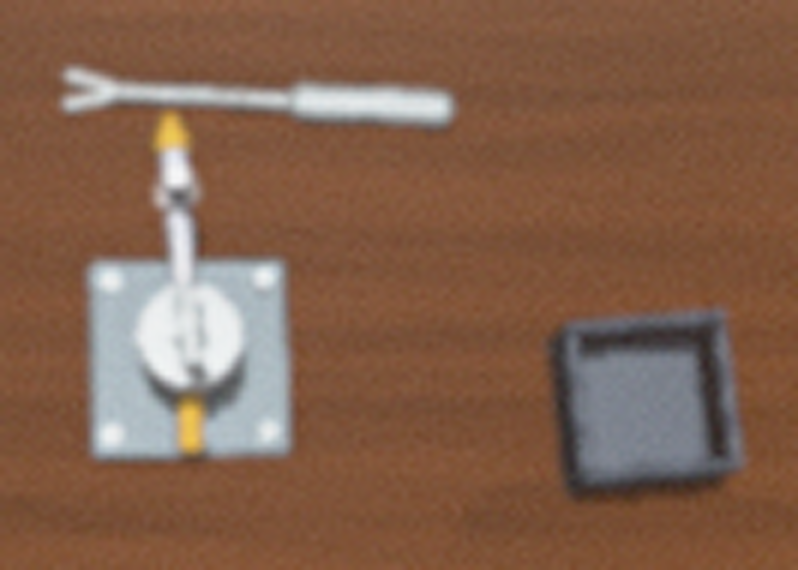

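The crop shows the wing nut at about (192,338), its wing pointing away from the robot and tilted slightly left. The pot rim's corners are near (563,325), (725,313), (742,468) and (578,490). Next I'll move above the nut and look with the wrist camera.

```bash
cat >> h.py <<'E'
def goal(p,yaw):
    """shift (cm) and turn, in tool axes, to TCP p, tool down with tool y at world angle yaw"""
    s=telemetry.read_state();A=rot(s["tcp_rot"]);c,n=np.cos(yaw),np.sin(yaw)
    B=np.array([[-n,c,0],[c,n,0],[0,0,-1]]).T; B=np.column_stack([np.cross([c,n,0],[0,0,-1]),[c,n,0],[0,0,-1]])
    print(np.round((A.T@(np.array(p)-s["tcp_pos"]))*100,2),np.round(R.from_matrix(A.T@B).as_rotvec(),3),"t",round(s["time"],2),"q",np.round(s["q"],2))
E
python3 -c "
from h import *
goal([.258,.624,.33],1.178);goal([.575,-.009,.33],np.pi/2)"
```

```text
[ -0.02   0.05 -12.51] [-0.001  0.     0.001] t 0.1 q [-1.33  0.43  0.07  1.61 -0.03  1.11 -0.07]
[-53.49 -46.35 -12.46] [-0.001 -0.    -0.392] t 0.1 q [-1.33  0.43  0.07  1.61 -0.03  1.11 -0.07]
```

{"api": "send_rows", "payload": {
  "plan": [
    [1,0,0,-4,0,0,0],
    [1,0,0,-8,0,0,0],
    [1,-3,-3,-12.5,0,0,0],
    [1,-6,-5.2,-12.5,0,0,-0.05],
    [1,-9,-7.8,-12.5,0,0,-0.1],
    [1,-12,-10.4,-12.5,0,0,-0.15],
    [1,-15,-13,-12.5,0,0,-0.2],
    [1,-18,-15.6,-12.5,0,0,-0.25],
    [1,-21,-18.2,-12.5,0,0,-0.3],
    [1,-24,-20.8,-12.5,0,0,-0.3]
  ]
}}

```text
time: 0.93
tcp_pos: [0.4006, 0.3377, 0.3304]
tcp_rot: [-0.0, 0.044, 0.999, -0.0]
force: [1.3, 0.2, -0.1]
gripper_width: 0.094
grip_force: 0.0
```

```bash
python3 -c "
from h import *
goal([.575,-.009,.33],np.pi/2)"
```

```text
[-2.044e+01 -3.299e+01  3.000e-02] [-0.    -0.    -0.088] t 0.93 q [-1.01  0.08  0.2   1.78 -0.02  1.28  0.68]
```

{"api": "send_rows", "payload": {
  "plan": [
    [1,-2,-3.3,0,0,0,-0.02],
    [1,-4,-6.5,0,0,0,-0.04],
    [1,-6,-9.8,0,0,0,-0.06],
    [1,-8,-13,0,0,0,-0.09],
    [1,-10,-16.2,0,0,0,-0.09],
    [1,-12,-19.4,0,0,0,-0.09],
    [1,-14,-22.6,0,0,0,-0.09],
    [1,-16,-25.8,0,0,0,-0.09],
    [1,-18,-29,0,0,0,-0.09],
    [1,-20,-32,0,0,0,-0.09]
  ]
}}

```text
time: 1.77
tcp_pos: [0.5702, 0.0008, 0.3305]
tcp_rot: [0.0, 0.001, 1.0, -0.0]
force: [0.9, 0.5, -0.2]
gripper_width: 0.0939
grip_force: 0.0
```

{"api": "send_rows", "payload": {
  "plan": [
    [1,-0.3,-0.8,0,0,0,0],
    [1,-0.3,-0.8,0,0,0,0],
    [1,-0.3,-0.8,0,0,0,0]
  ]
}}

```text
time: 2.02
tcp_pos: [0.5727, -0.005, 0.33]
tcp_rot: [-0.0, 0.001, 1.0, -0.0]
force: [0.6, 0.2, -0.0]
gripper_width: 0.0939
grip_force: 0.0
```

```bash
python3 -c "
from h import *
import pickle
goal([.575,-.009,.33],np.pi/2)
s=telemetry.read_state();im=eyes.camera('wrist');pickle.dump((s,im),open('w1.pkl','wb'))
cv2.imwrite('pics/w1.png',cv2.resize(im,None,fx=1.25,fy=1.25))
c,A,t=cam('wrist',s)
d=A.T@(np.array([.575,-.009,.145])-t);print(c['fx']*d[0]/d[2]+c['cx'],c['fy']*d[1]/d[2]+c['cy'])"
```

```text
[-0.23 -0.4   0.  ] [-0.    -0.001 -0.003] t 2.02 q [-0.55  0.18  0.53  1.7  -0.09  1.29  1.56]
315.5317279111558 176.73314873558505
```

View pics/w1.png

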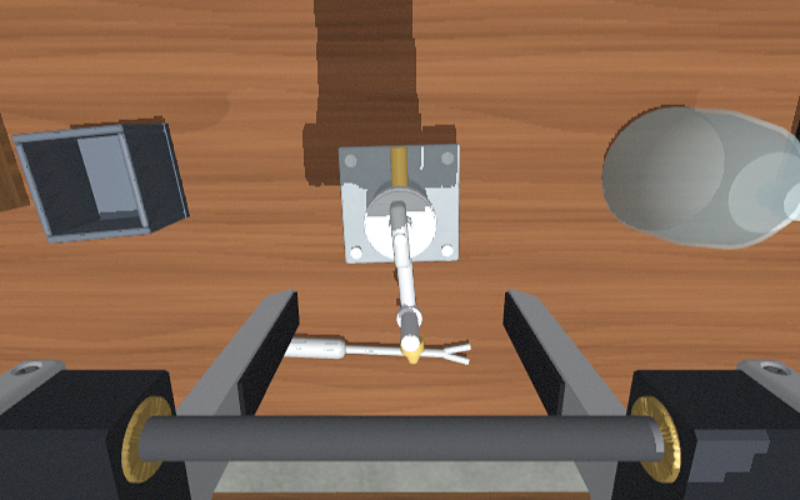

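The wrist picture shows the nut at about (400,212) and the post top at (411,342), with the nozzle behind it. The pot rim's corners are at (15,137), (122,127), (149,232) and (48,242). I'll enlarge the nut and arm.

```bash
python3 -c "
from h import *
import pickle
s,im=pickle.load(open('w1.pkl','rb'))
crop(im,275,145,100,73,8,'w1c.png')
print([px2z('wrist',(u/1.25,v/1.25),.085,s).round(4) for u,v in((15,137),(122,127),(149,232),(48,242))])
print('post',px2z('wrist',(411/1.25,342/1.25),.158,s).round(4))
print('foot',[px2z('wrist',(u/1.25,v/1.25),.012,s).round(4) for u,v in((339,148),(458,145),(459,262),(346,264))])
"
```

```text
[array([ 0.5049, -0.3745,  0.085 ]), array([ 0.4959, -0.2699,  0.085 ]), array([ 0.5998, -0.2617,  0.085 ]), array([ 0.6101, -0.3677,  0.085 ])]
post [0.6862 0.0056 0.158 ]
foot [array([ 0.5208, -0.0733,  0.012 ]), array([0.5179, 0.0621, 0.012 ]), array([0.6582, 0.0682, 0.012 ]), array([ 0.6603, -0.0708,  0.012 ])]
```

View pics/w1c.png

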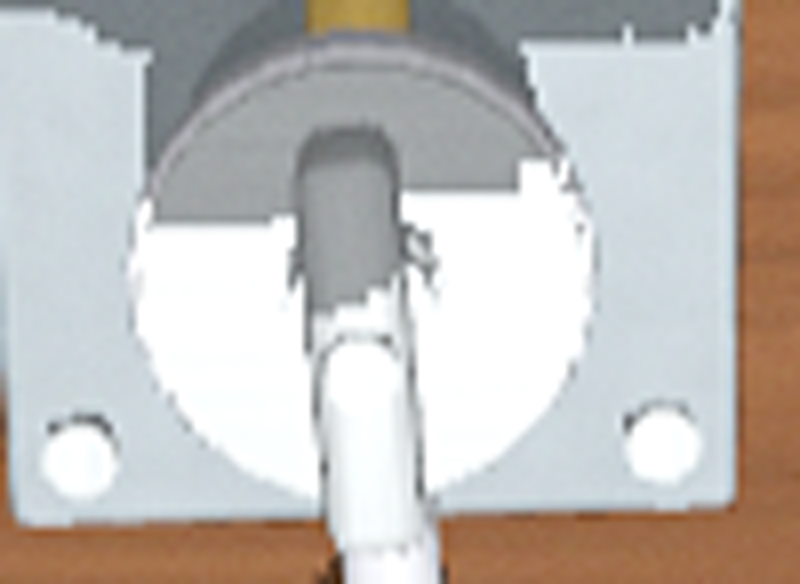

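The crop shows the washer as a circle centred near (362,270). The wing runs from about (347,130) to (372,545), with its axis tilted a few degrees. I'll project the model of these parts into the views to settle the stud position and wing yaw.

```bash
cat >> h.py <<'E'
def proj(n,P,s=None):
    c,A,t=cam(n,s);d=(np.atleast_2d(P)-t)@A
    return np.c_[c["fx"]*d[:,0]/d[:,2]+c["cx"],c["fy"]*d[:,1]/d[:,2]+c["cy"]]
E
python3 -c "
from h import *
import pickle
s,im=pickle.load(open('w1.pkl','rb'))
f=lambda u,v,k,x,y:((u+.5)/k-.5+x,(v+.5)/k-.5+y)
W=lambda u,v:f(u,v,8,275,145); T=lambda u,v:f(u,v,6,290,150)
print('washer',[px2z('wrist',W(*p),.112,s).round(4) for p in((362,272),(135,272),(592,272),(362,45),(362,500))])
print('top foot',px2z('top',T(190.5,359.5),.012).round(4),'top washer',px2z('top',T(190,337),.112).round(4),'pot',px2z('top',T(652,399),.085).round(4),'post',px2z('top',T(177,188),.158).round(4),'tip',px2z('top',T(171,115),.095).round(4))
S=np.array([.589,-.0035,0])
for yaw in(0,.06,.12):
  u=np.array([np.cos(yaw),np.sin(yaw),0])*.028
  print(yaw,((proj('wrist',[S+[0,0,.155]-u,S+[0,0,.155]+u,S+[0,0,.123]-u,S+[0,0,.123]+u],s)-[275,145])*8+3.5).round())
"
```

```text
washer [array([ 0.585 , -0.0044,  0.112 ]), array([ 0.5849, -0.0383,  0.112 ]), array([0.5851, 0.03  , 0.112 ]), array([ 0.551 , -0.0042,  0.112 ]), array([ 0.6208, -0.0045,  0.112 ])]
top foot [ 0.5862 -0.0089  0.012 ] top washer [ 0.5859 -0.008   0.112 ] pot [ 0.5492 -0.3223  0.085 ] post [0.6783 0.0012 0.158 ] tip [0.7445 0.0056 0.095 ]
0 [[368. 171.]
 [369. 571.]
 [367. 127.]
 [369. 499.]]
0.06 [[355. 171.]
 [381. 571.]
 [356. 127.]
 [380. 498.]]
0.12 [[342. 173.]
 [393. 570.]
 [344. 128.]
 [391. 497.]]
```

Stud is at about (0.586, -0.0045) with the wing yaw near 0.07, the arm at about +0.09 and the pot azimuth at about -1.68. I'll do a half turn first so the last joint has range for the nut.

{"api": "send_rows", "payload": {
  "plan": [
    [1,0,0,0,0,0,0.12],
    [1,0,0,0,0,0,0.24],
    [1,0,0,0,0,0,0.36],
    [1,0,0,0,0,0,0.48],
    [1,0,0,0,0,0,0.6],
    [1,0,0,0,0,0,0.72],
    [1,0,0,0,0,0,0.84],
    [1,0,0,0,0,0,0.96],
    [1,0,0,0,0,0,1.08],
    [1,0,0,0,0,0,1.2]
  ]
}}

```text
time: 2.9
tcp_pos: [0.5725, -0.0031, 0.3305]
tcp_rot: [-0.0, 0.567, 0.824, 0.0]
force: [-0.3, -0.0, -0.7]
gripper_width: 0.0937
grip_force: 0.0
```

{"api": "send_rows", "payload": {
  "plan": [
    [1,0,0,0,0,0,0.12],
    [1,0,0,0,0,0,0.24],
    [1,0,0,0,0,0,0.36],
    [1,0,0,0,0,0,0.48],
    [1,0,0,0,0,0,0.6],
    [1,0,0,0,0,0,0.72],
    [1,0,0,0,0,0,0.84],
    [1,0,0,0,0,0,0.96],
    [1,0,0,0,0,0,1.08],
    [1,0,0,0,0,0,1.2]
  ]
}}

```text
time: 3.73
tcp_pos: [0.5725, -0.0031, 0.3304]
tcp_rot: [-0.001, 0.933, 0.36, 0.0]
force: [0.0, 0.6, 0.6]
gripper_width: 0.0941
grip_force: 0.0
```

```bash
python3 -c "
from h import *
goal([.586,-.0045,.20],-np.pi/2+.07)"
```

```text
[ 0.9   1.02 13.04] [-0.001 -0.     0.666] t 3.73 q [-0.82  0.21  0.86  1.71 -0.17  1.29 -0.76]
```

{"api": "send_rows", "payload": {
  "plan": [
    [1,0.9,1,0,0,0,0.12],
    [1,0.9,1,0,0,0,0.24],
    [1,0.9,1,0,0,0,0.36],
    [1,0.9,1,1,0,0,0.48],
    [1,0.9,1,4,0,0,0.6],
    [1,0.9,1,7,0,0,0.66],
    [1,0.9,1,10,0,0,0.66],
    [1,0.9,1,12,0,0,0.66],
    [1,0.9,1,12,0,0,0.66],
    [1,0.9,1,12,0,0,0.66]
  ]
}}

```text
time: 4.57
tcp_pos: [0.5858, -0.0052, 0.2104]
tcp_rot: [-0.0, 0.999, 0.041, -0.001]
force: [0.3, -0.7, -0.1]
gripper_width: 0.0938
grip_force: 0.0
```

```bash
python3 -c "
from h import *
s=telemetry.read_state();im=eyes.camera('wrist')
crop(im,140,30,360,270,2,'w2.png')
goal([.586,-.0045,.126],-np.pi/2+.07)
for S in([.586,-.0045,0],):
  u=np.array([np.cos(.07),np.sin(.07),0])*.028
  print(((proj('wrist',[S+np.array([0,0,.155])-u,S+np.array([0,0,.155])+u],s)-[140,30])*2).round())
"
```

```text
[-0.05 -0.1   8.55] [-0.    -0.     0.011] t 4.62 q [-0.81  0.39  0.93  1.84 -0.35  1.08 -1.24]
[[362. 437.]
 [364. 291.]]
```

View pics/w2.png

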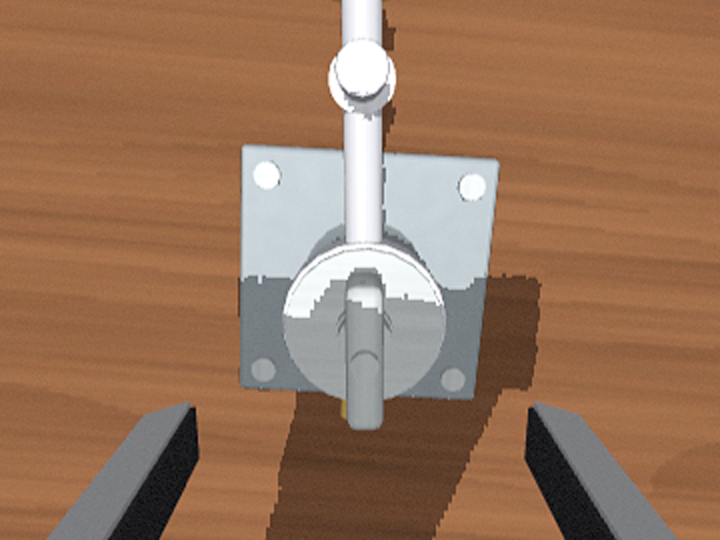

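The wing is upright in the picture at x≈364, midway between the fingers, and in line with the arm. I'll descend and grip it.

{"api": "send_rows", "payload": {
  "plan": [
    [0,0,-0.1,3,0,0,0],
    [-0.2,0,-0.1,6,0,0,0],
    [-0.3,0,-0.1,8.5,0,0,0],
    [-0.3,0,-0.1,8.5,0,0,0],
    [-0.3,0,-0.1,8.5,0,0,0],
    [-1,0,-0.1,8.5,0,0,0],
    [-1,0,-0.1,8.5,0,0,0],
    [-1,0,-0.1,8.5,0,0,0],
    [-1,0,-0.1,8.5,0,0,0],
    [-1,0,-0.1,8.5,0,0,0]
  ],
  "squeeze": 30
}}

```text
time: 5.45
tcp_pos: [0.5866, -0.0053, 0.1262]
tcp_rot: [-0.0, 0.999, 0.04, 0.0]
force: [-0.4, 0.1, 0.3]
gripper_width: 0.0308
grip_force: 0.0
```

{"api": "send_rows", "payload": {
  "plan": [
    [-1,0,0,0,0,0,0],
    [-1,0,0,0,0,0,0],
    [-1,0,0,0,0,0,0]
  ],
  "squeeze": 60
}}

```text
time: 5.7
tcp_pos: [0.5864, -0.0061, 0.1257]
tcp_rot: [0.0, 0.999, 0.04, 0.0]
force: [0.5, -4.5, 4.1]
gripper_width: 0.0198
grip_force: 60.0
```

{"api": "send_rows", "payload": {
  "plan": [
    [-1,0,0,0,0,0,0],
    [-1,0,0,0,0,0,0],
    [-1,0,0,0,0,0,0]
  ],
  "squeeze": 60
}}

```text
time: 5.95
tcp_pos: [0.5864, -0.0061, 0.1257]
tcp_rot: [0.0, 0.999, 0.04, 0.0]
force: [-0.3, -5.8, 5.2]
gripper_width: 0.0198
grip_force: 60.0
```

```bash
python3 -c "
from h import *
print(telemetry.read_state())"
```

```text
{'time': 5.95, 'q': array([-0.74011356,  0.49330066,  0.84785974,  1.9198964 , -0.45734536,
        0.9320917 , -1.16194577]), 'joint_velocities': array([ 2.52843855e-04,  4.94414077e-05, -1.09955175e-03,  1.66573012e-03,
        9.11037082e-05, -1.77430365e-03, -3.31196242e-04]), 'joint_efforts': array([-3.20329405e+00, -7.02163124e+01,  1.46439385e+01, -3.54548907e+01,
       -1.57451849e+00,  5.52150887e-01, -7.32976128e-03]), 'tcp_pos': array([ 0.58640985, -0.00607659,  0.1257095 ]), 'tcp_rot': array([3.21842173e-04, 9.99215805e-01, 3.95932810e-02, 2.06442385e-04]), 'force': array([-0.30850782, -5.76092791,  5.21612144]), 'ft_torque': array([-1.38840005,  0.12004133, -0.00601538]), 'grip_force': 60.00251770019531, 'gripper_width': 0.019759022338426156}
```

Width reads 19.8 mm, where the wing is 14 mm, so the tips may be on the nut neck. I'll open slightly, rise 5 mm and regrip.

{"api": "send_rows", "payload": {
  "plan": [
    [-0.3,0,0,0,0,0,0],
    [-0.3,0,0,0,0,0,0],
    [-0.3,0,0.1,-0.5,0,0,0],
    [-0.3,0,0.1,-0.5,0,0,0],
    [-1,0,0.1,-0.5,0,0,0],
    [-1,0,0.1,-0.5,0,0,0],
    [-1,0,0.1,-0.5,0,0,0],
    [-1,0,0.1,-0.5,0,0,0],
    [-1,0,0.1,-0.5,0,0,0],
    [-1,0,0.1,-0.5,0,0,0]
  ],
  "squeeze": 40
}}

```text
time: 6.78
tcp_pos: [0.5867, -0.0061, 0.1311]
tcp_rot: [-0.0, 0.999, 0.04, 0.0]
force: [-2.3, 0.9, 11.6]
gripper_width: 0.0134
grip_force: 59.2
```

```bash
python3 -c "
from h import *
s=telemetry.read_state();print(s['gripper_width'],s['force'],s['ft_torque'],s['tcp_pos'])
crop(eyes.camera('wrist'),140,100,360,270,2,'w3.png')"
```

```text
0.013368647343165134 [-2.30310077  0.86066318 11.57178832] [0.33306804 0.78076302 0.25245025] [ 0.58666864 -0.00611649  0.13106116]
```

View pics/w3.png

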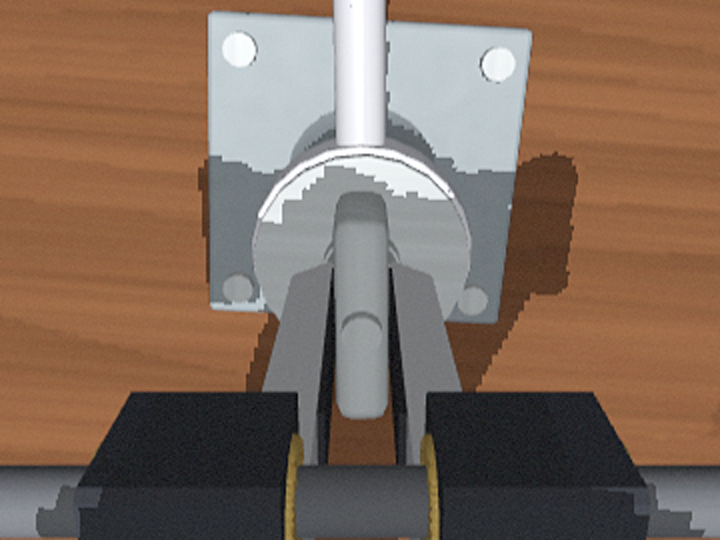

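The pads now hold the wing squarely, at 13.4 mm and centred near (362,270). Next I'll back the nut off, rising with it.

{"api": "send_rows", "payload": {
  "plan": [
    [-1,0,0,0,0,0,-0.1],
    [-1,0,0,-0.03,0,0,-0.2],
    [-1,0,0,-0.05,0,0,-0.3],
    [-1,0,0,-0.07,0,0,-0.4],
    [-1,0,0,-0.09,0,0,-0.5],
    [-1,0,0,-0.1,0,0,-0.6],
    [-1,0,0,-0.11,0,0,-0.6]
  ],
  "squeeze": 60
}}

```text
time: 7.42
tcp_pos: [0.5869, -0.0069, 0.1321]
tcp_rot: [0.0, 0.942, 0.336, 0.001]
force: [1.5, -2.8, 3.7]
gripper_width: 0.0136
grip_force: 81.4
```

{"api": "send_rows", "payload": {
  "plan": [
    [-1,0,0,-0.02,0,0,-0.1],
    [-1,0,0,-0.04,0,0,-0.2],
    [-1,0,0,-0.05,0,0,-0.3],
    [-1,0,0,-0.07,0,0,-0.4],
    [-1,0,0,-0.09,0,0,-0.5],
    [-1,0,0,-0.1,0,0,-0.6],
    [-1,0,0,-0.1,0,0,-0.6],
    [-1,0,0,-0.1,0,0,-0.6]
  ]
}}

```text
time: 8.08
tcp_pos: [0.5876, -0.0072, 0.1332]
tcp_rot: [0.001, 0.803, 0.596, 0.001]
force: [5.7, -4.2, 4.1]
gripper_width: 0.0131
grip_force: 81.4
```

```bash
python3 -c "
from h import *
s=telemetry.read_state();print(s['gripper_width'],s['force'],s['ft_torque'],s['tcp_pos'])
goal([.586,-.0045,.2],-np.pi/2+.07+1.2)
crop(eyes.camera('wrist'),140,30,360,270,2,'w4.png')"
```

```text
0.013075210079387707 [ 5.66846993 -4.18539184  4.08036103] [-0.98228113 -1.07929108  0.0924521 ] [ 0.58761843 -0.00724845  0.13321619]
[ 0.22 -0.22 -6.68] [ 0.003 -0.     0.007] t 8.08 q [-0.53  0.4   0.55  1.9  -0.26  0.91 -0.15]
```

View pics/w4.png

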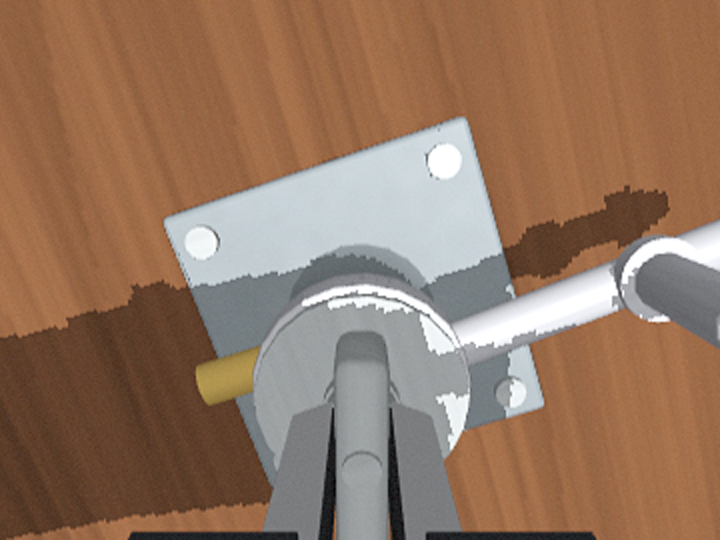

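The nut has turned by about 1.2 rad, and the wing is still square in the pads. Now I'll release it, rise and go to the post.

{"api": "send_rows", "payload": {
  "plan": [
    [-0.4,0,0,0,0,0,0],
    [-0.3,0,0,0,0,0,0],
    [-0.3,0,0,0,0,0,0],
    [-0.3,0,0,-3,0,0,0],
    [0,0,0,-6,0,0,0],
    [0,0,0,-9,0,0,0],
    [0,0,0,-10,0,0,-0.12],
    [0,0,0,-10,0,0,-0.24],
    [0,0,0,-10,0,0,-0.36],
    [0,0,0,-10,0,0,-0.48]
  ]
}}

```text
time: 8.97
tcp_pos: [0.5862, -0.0061, 0.2326]
tcp_rot: [-0.0, 0.636, 0.772, 0.0]
force: [-0.8, 0.2, -0.6]
gripper_width: 0.0471
grip_force: 0.0
```

```bash
python3 -c "
from h import *
goal([.6865,.0035,.23],np.pi/2+.09)"
```

```text
[-0.98 10.03  0.26] [ 0.    -0.    -1.468] t 8.97 q [-0.51  0.28  0.51  1.8  -0.15  1.1   0.24]
```

{"api": "send_rows", "payload": {
  "plan": [
    [0.5,-0.1,1.2,0,0,0,-0.12],
    [1,-0.2,2.4,0,0,0,-0.24],
    [1,-0.3,3.6,0,0,0,-0.36],
    [1,-0.4,4.8,0,0,0,-0.48],
    [1,-0.5,6,0,0,0,-0.6],
    [1,-0.7,7.2,0,0,0,-0.72],
    [1,-0.8,8.4,0,0,0,-0.84],
    [1,-0.9,9.6,0,0,0,-0.96],
    [1,-1,10,0,0,0,-1.08],
    [1,-1,10,0,0,0,-1.2]
  ]
}}

```text
time: 9.8
tcp_pos: [0.687, 0.0028, 0.2316]
tcp_rot: [-0.001, 0.089, 0.996, -0.0]
force: [-0.9, -0.2, 0.1]
gripper_width: 0.0939
grip_force: 0.0
```

{"api": "send_rows", "payload": {
  "plan": [
    [1,0,0,0,0,0,-0.12],
    [1,0,0,0,0,0,-0.24],
    [1,0,0,0,0,0,-0.27],
    [1,0,0,0,0,0,-0.27],
    [1,0,0,0,0,0,-0.27]
  ]
}}

```text
time: 10.22
tcp_pos: [0.6862, 0.0025, 0.2322]
tcp_rot: [-0.0, -0.043, 0.999, 0.0]
force: [0.2, 0.3, 0.7]
gripper_width: 0.094
grip_force: 0.0
```

```bash
python3 -c "
from h import *
s=telemetry.read_state()
goal([.6865,.0035,.126],np.pi/2+.09)
print(proj('wrist',[[.6865,.0035,.158],[.5865,-.006,.157]],s))
im=eyes.camera('wrist')
cv2.imwrite('pics/w5.png',cv2.resize(im,None,fx=1.25,fy=1.25))"
```

```text
[-0.04  0.09 10.62] [ 0.    -0.001 -0.005] t 10.22 q [-0.25  0.43  0.21  1.55 -0.09  1.17  1.64]
[[320.0273093  206.51133682]
 [318.51347023  69.79273774]]
```

View pics/w5.png

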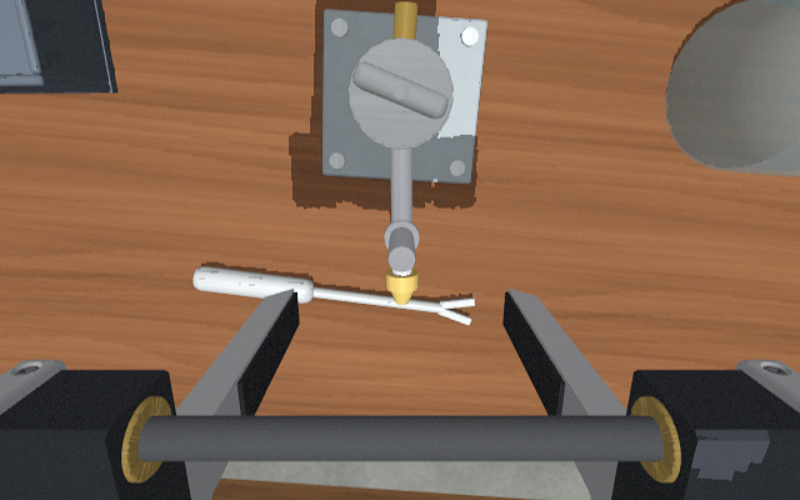

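The post top is at (402,258), right where I predicted, and midway between the fingers. I'll descend and grip it.

{"api": "send_rows", "payload": {
  "plan": [
    [0.5,0,0.1,3,0,0,0],
    [0,0,0.1,6,0,0,0],
    [-0.2,0,0.1,9,0,0,0],
    [-0.2,0,0.1,10.4,0,0,0],
    [-0.2,0,0.1,10.4,0,0,0],
    [-1,0,0.1,10.4,0,0,0],
    [-1,0,0.1,10.4,0,0,0],
    [-1,0,0.1,10.4,0,0,0],
    [-1,0,0.1,10.4,0,0,0],
    [-1,0,0.1,10.4,0,0,0]
  ],
  "squeeze": 20
}}

```text
time: 11.1
tcp_pos: [0.6868, 0.0036, 0.1297]
tcp_rot: [0.001, -0.044, 0.999, 0.0]
force: [1.2, -0.2, 0.6]
gripper_width: 0.0306
grip_force: 0.0
```

{"api": "send_rows", "payload": {
  "plan": [
    [-1,0,0,0,0,0,0],
    [-1,0,0,0,0,0,0]
  ]
}}

```text
time: 11.27
tcp_pos: [0.6864, 0.0036, 0.129]
tcp_rot: [0.0, -0.044, 0.999, 0.0]
force: [-0.2, -0.1, 2.1]
gripper_width: 0.0178
grip_force: 19.8
```

{"api": "send_rows", "payload": {
  "plan": [
    [-1,0.05,-1,0,0,0,0.1],
    [-1,0.2,-2,0,0,0,0.2],
    [-1,0.45,-2.95,0,0,0,0.3],
    [-1,0.8,-3.9,0,0,0,0.4],
    [-1,1.2,-4.8,0,0,0,0.5],
    [-1,1.75,-5.65,0,0,0,0.6],
    [-1,2.35,-6.45,0,0,0,0.7],
    [-1,3.05,-7.15,0,0,0,0.8],
    [-1,3.8,-7.85,0,0,0,0.9],
    [-1,4.6,-8.4,0,0,0,1.0]
  ]
}}

```text
time: 12.1
tcp_pos: [0.6481, -0.0846, 0.129]
tcp_rot: [0.0, 0.443, 0.897, 0.0]
force: [1.9, 0.4, 0.7]
gripper_width: 0.0175
grip_force: 20.0
```

```bash
python3 -c "
from h import *
s=telemetry.read_state();print(s['gripper_width'],s['force'],s['ft_torque'],s['tcp_pos'])
a=-1.68
goal([.587+.1*np.cos(a),-.005+.1*np.sin(a),.129],np.pi/2+a)"
```

```text
0.017478621330805705 [1.92406847 0.37945105 0.72481402] [ 0.19088059 -0.23409241 -0.0623289 ] [ 0.64809155 -0.08456752  0.1289608 ]
[ 2.8  -6.92 -0.01] [0.001 0.    0.763] t 12.1 q [-0.29  0.5   0.44  1.75 -0.25  0.96  0.9 ]
```

{"api": "send_rows", "payload": {
  "plan": [
    [-1,0.05,-1,0,0,0,0.1],
    [-1,0.2,-2,0,0,0,0.2],
    [-1,0.45,-2.95,0,0,0,0.3],
    [-1,0.8,-3.9,0,0,0,0.4],
    [-1,1.2,-4.8,0,0,0,0.5],
    [-1,1.75,-5.65,0,0,0,0.6],
    [-1,2.35,-6.4,0,0,0,0.7],
    [-1,2.8,-6.9,0,0,0,0.76],
    [-1,2.8,-6.9,0,0,0,0.76],
    [-1,2.8,-6.9,0,0,0,0.76]
  ]
}}

```text
time: 12.93
tcp_pos: [0.5766, -0.1042, 0.1289]
tcp_rot: [0.0, 0.741, 0.671, 0.0]
force: [0.7, -0.1, 2.4]
gripper_width: 0.0176
grip_force: 20.0
```

```bash
python3 -c "
from h import *
s=telemetry.read_state();p=s['tcp_pos'];print(s['gripper_width'],s['force'],s['ft_torque'],p,np.arctan2(p[1]+.005,p[0]-.587),np.hypot(p[1]+.005,p[0]-.587))
a=-1.68
goal([.587+.1*np.cos(a),-.005+.1*np.sin(a),.129],np.pi/2+a)"
```

```text
0.01758438992297617 [ 0.65385962 -0.13504873  2.41377906] [-0.2389369  -0.25063962 -0.19491222] [ 0.5766441  -0.10419467  0.12892434] -1.6748192194237812 0.09973377980659419
[-0.03 -0.05 -0.01] [0.001 0.    0.011] t 12.93 q [-0.44  0.43  0.65  1.91 -0.32  0.91  0.27]
```

{"api": "send_rows", "payload": {
  "plan": [
    [-0.4,0,0,0,0,0,0],
    [-0.3,0,0,0,0,0,0],
    [-0.3,0,0,0,0,0,0],
    [-0.3,0,0,-3,0,0,0],
    [-0.3,0,0,-7,0,0,0],
    [0,-1,0,-11,0,0,0],
    [0,-3,0,-15,0,0,0],
    [0,-5,0,-19,0,0,0],
    [0,-6.6,0,-23,0,0,0],
    [0,-6.6,0,-27,0,0,0]
  ]
}}

```text
time: 13.77
tcp_pos: [0.5681, -0.1727, 0.3951]
tcp_rot: [0.0, 0.743, 0.67, -0.0]
force: [0.5, -0.4, 0.4]
gripper_width: 0.047
grip_force: 0.0
```

{"api": "send_rows", "payload": {
  "plan": [
    [0,0,0,-1,0,0,0],
    [0,0,0,-1,0,0,0],
    [0,0,0,-1,0,0,0]
  ]
}}

```text
time: 14.02
tcp_pos: [0.5697, -0.1695, 0.4032]
tcp_rot: [0.0, 0.742, 0.671, 0.0]
force: [0.7, 0.6, -0.5]
gripper_width: 0.047
grip_force: 0.0
```

```bash
python3 -c "
from h import *
import pickle
s=telemetry.read_state();im=eyes.camera('wrist');pickle.dump((s,im),open('w6.pkl','wb'))
print(s['tcp_pos'],proj('wrist',[[.587,-.005,.157],[.551,-.32,.085]],s),s['q'].round(2))
c=(.585,-.08,.12)
cv2.imwrite('pics/w6.png',cv2.resize(im[0:330,180:520],None,fx=1.8,fy=1.8,interpolation=cv2.INTER_CUBIC))"
```

```text
[ 0.56973979 -0.16952711  0.40318256] [[321.24105449  20.52965882]
 [318.40868315 250.1187279 ]] [-0.45  0.21  0.78  1.55 -0.15  1.44  0.24]
```

View pics/w6.png

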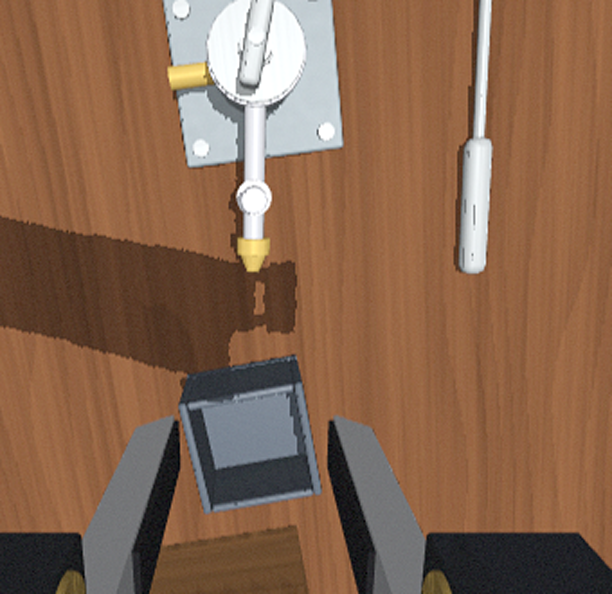

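The arm now points at the pot. The washer centre is at (256,55), the tip at (253,270), and the pot rim's corners at (180,407), (301,383), (320,491) and (208,511). I'll check the remaining angle.

```bash
python3 -c "
from h import *
import pickle
s,im=pickle.load(open('w6.pkl','rb'))
f=lambda u,v,z:px2z('wrist',((u+.5)/1.8-.5+180,(v+.5)/1.8-.5),z,s)
pc=[f(u,v,.085) for u,v in((180,407),(301,383),(320,491),(208,511))];P=np.mean(pc,0)
t=f(253,270,.095);p=f(254,197,.158);w=f(256,55,.114);tu=f(254.5,112,.095)
print(np.round(pc,4),P,'tip',t,'post',p,'washer',w)
for S in(w,np.array([.587,-.005,0])):
  az=lambda a,b:np.arctan2(*(a-b)[[1,0]])
  print('pot',az(P,S),'tip',az(t,S),'post',az(p,S),'tube->tip',az(t,tu))
a=1.12
goal([.587,-.005,.1325],-.30)"
```

```text
[[ 0.4954 -0.2729  0.085 ]
 [ 0.6013 -0.2616  0.085 ]
 [ 0.6102 -0.366   0.085 ]
 [ 0.5072 -0.376   0.085 ]] [ 0.55349915 -0.31913369  0.085     ] tip [ 0.5703335  -0.15961751  0.095     ] post [ 0.57685895 -0.10149439  0.158     ] washer [ 0.58779913 -0.00791928  0.114     ]
pot -1.6805666572263342 tip -1.6854256541702932 post -1.6871813281688475 tube->tip -1.68131747501356
pot -1.6770399718835056 tip -1.6781735278885788 post -1.6755066355544819 tube->tip -1.68131747501356
[16.52  0.13 26.98] [-0.001  0.     0.2  ] t 14.07 q [-0.45  0.22  0.78  1.55 -0.15  1.44  0.24]
```

The arm is within about 0.005 rad of the pot's centre. Back to the nut.

{"api": "send_rows", "payload": {
  "plan": [
    [0,4,0,0,0,0,0.05],
    [0,8,0,0,0,0,0.1],
    [0,12,0,2,0,0,0.15],
    [0,15,0.1,5,0,0,0.2],
    [0,16.5,0.1,8,0,0,0.2],
    [0,16.5,0.1,11,0,0,0.2],
    [0,16.5,0.1,14,0,0,0.2],
    [0,16.5,0.1,17,0,0,0.2],
    [0,16.5,0.1,18,0,0,0.2],
    [0,16.5,0.1,18,0,0,0.2]
  ]
}}

```text
time: 14.9
tcp_pos: [0.5853, -0.0054, 0.2202]
tcp_rot: [-0.001, 0.805, 0.593, -0.003]
force: [-0.0, -0.1, 0.2]
gripper_width: 0.0471
grip_force: 0.0
```

```bash
python3 -c "
from h import *
goal([.587,-.0055,.133],-.30)"
```

```text
[0.07 0.21 8.72] [-0.005  0.003 -0.001] t 14.9 q [-0.65  0.32  0.69  1.82 -0.22  1.09 -0.18]
```

{"api": "send_rows", "payload": {
  "plan": [
    [0,0,0.1,3,0,0,0],
    [0,0,0.1,6,0,0,0],
    [-0.3,0,0.1,8.7,0,0,0],
    [-0.3,0,0.1,8.7,0,0,0],
    [-0.3,0,0.1,8.7,0,0,0],
    [-1,0,0.1,8.7,0,0,0],
    [-1,0,0.1,8.7,0,0,0],
    [-1,0,0.1,8.7,0,0,0],
    [-1,0,0.1,8.7,0,0,0],
    [-1,0,0.1,8.7,0,0,0]
  ],
  "squeeze": 40
}}

```text
time: 15.73
tcp_pos: [0.5883, -0.0055, 0.1378]
tcp_rot: [-0.0, 0.805, 0.593, 0.001]
force: [-7.6, 1.5, 14.0]
gripper_width: 0.0136
grip_force: 40.0
```

{"api": "send_rows", "payload": {
  "plan": [
    [-1,0,0,0,0,0,0],
    [-1,0,0,0,0,0,0],
    [-1,0,0,0,0,0,0]
  ],
  "squeeze": 60
}}

```text
time: 15.98
tcp_pos: [0.5883, -0.0055, 0.1378]
tcp_rot: [-0.0, 0.805, 0.593, 0.001]
force: [-6.8, 1.3, 14.2]
gripper_width: 0.0136
grip_force: 60.0
```

The fingers clamped before the tool had finished coming down, so I'll reseat the grip.

{"api": "send_rows", "payload": {
  "plan": [
    [-0.4,0,0,0,0,0,0],
    [-0.4,0,0,0,0,0,0],
    [-0.4,0,0,0,0,0,0],
    [-0.4,0,0,0,0,0,0],
    [-1,0,0,0,0,0,0],
    [-1,0,0,0,0,0,0],
    [-1,0,0,0,0,0,0],
    [-1,0,0,0,0,0,0],
    [-1,0,0,0,0,0,0]
  ],
  "squeeze": 60
}}

```text
time: 16.73
tcp_pos: [0.5881, -0.0059, 0.1362]
tcp_rot: [-0.0, 0.805, 0.593, -0.0]
force: [-0.5, 1.2, 0.7]
gripper_width: 0.0135
grip_force: 60.0
```

{"api": "send_rows", "payload": {
  "plan": [
    [-1,0,0,0.02,0,0,0.1],
    [-1,0,0,0.04,0,0,0.2],
    [-1,0,0,0.05,0,0,0.3],
    [-1,0,0,0.07,0,0,0.4],
    [-1,0,0,0.09,0,0,0.5],
    [-1,0,0,0.11,0,0,0.6],
    [-1,0,0,0.13,0,0,0.7],
    [-1,0,0,0.14,0,0,0.8],
    [-1,0,0,0.16,0,0,0.9],
    [-1,0,0,0.16,0,0,0.9]
  ]
}}

```text
time: 17.57
tcp_pos: [0.5882, -0.0059, 0.1346]
tcp_rot: [0.0, 0.983, 0.181, -0.0]
force: [-1.4, -0.3, 3.3]
gripper_width: 0.0134
grip_force: 60.0
```

```bash
python3 -c "
from h import *
s=telemetry.read_state();print(s['gripper_width'],s['force'],s['ft_torque'],s['tcp_pos'],s['joint_efforts'][6])
goal([.587,-.0055,.133],-np.pi/2+.07)"
```

```text
0.013433535335357549 [-1.35419048 -0.2822655   3.34112808] [-0.10363813  0.28286473 -0.06906661] [ 0.58817441 -0.00592141  0.13456939] -2.994486093521118
[-0.09 -0.08  0.16] [0.001 0.    0.295] t 17.57 q [-0.75  0.49  0.87  1.91 -0.46  0.95 -0.88]
```

{"api": "send_rows", "payload": {
  "plan": [
    [-1,0,0,0.02,0,0,0.06],
    [-1,0,0,0.03,0,0,0.12],
    [-1,0,0,0.04,0,0,0.18],
    [-1,0,0,0.05,0,0,0.24],
    [-1,0,0,0.05,0,0,0.28],
    [-1,0,0,0.05,0,0,0.28]
  ]
}}

```text
time: 18.07
tcp_pos: [0.5882, -0.006, 0.1341]
tcp_rot: [0.0, 0.999, 0.046, -0.0]
force: [-0.5, -1.6, 2.5]
gripper_width: 0.0137
grip_force: 60.0
```

```bash
python3 -c "
from h import *
s=telemetry.read_state();print(s['gripper_width'],s['force'],s['ft_torque'],s['tcp_pos'],s['joint_efforts'][6])
goal([.587,-.0055,.133],-np.pi/2+.07)"
```

```text
0.013731736718779598 [-0.49858162 -1.56160085  2.45016271] [-0.25727527  0.31331749  0.20151915] [ 0.58819493 -0.00600928  0.13414724] -1.609644591808319
[-0.11 -0.06  0.11] [0.    0.    0.021] t 18.07 q [-0.8   0.52  0.94  1.91 -0.51  0.97 -1.1 ]
```

{"api": "send_rows", "payload": {
  "plan": [
    [-1,0,0,0.01,0,0,0.04],
    [-1,0,0,0.01,0,0,0.07],
    [-1,0,0,0.02,0,0,0.1],
    [-1,0,0,0.02,0,0,0.1]
  ]
}}

```text
time: 18.4
tcp_pos: [0.5882, -0.006, 0.134]
tcp_rot: [0.0, 1.0, -0.005, -0.0]
force: [-1.4, -1.5, 3.7]
gripper_width: 0.0135
grip_force: 60.5
```

```bash
python3 -c "
from h import *
s=telemetry.read_state();print(s['gripper_width'],s['force'],s['ft_torque'],s['tcp_pos'],s['joint_efforts'][6])
goal([.587,-.0055,.133],-np.pi/2+.07)"
```

```text
0.013511153461693327 [-1.40704279 -1.46139087  3.6899446 ] [-0.43969037  0.36039737  0.76570535] [ 0.5881848  -0.00601276  0.13399056] -1.548566110432148
[-0.12 -0.05  0.1 ] [ 0.    0.   -0.08] t 18.4 q [-0.81  0.53  0.97  1.91 -0.53  0.98 -1.18]
```

{"api": "send_rows", "payload": {
  "plan": [
    [-1,0,0,0,0,0,0.03],
    [-1,0,0,0,0,0,0.06],
    [-1,0,0,0,0,0,0.08],
    [-1,0,0,0,0,0,0.08]
  ]
}}

```text
time: 18.73
tcp_pos: [0.5882, -0.006, 0.134]
tcp_rot: [0.0, 0.999, -0.046, -0.0]
force: [-2.0, -2.7, 5.4]
gripper_width: 0.0142
grip_force: 65.1
```

```bash
python3 -c "
from h import *
s=telemetry.read_state();print(s['gripper_width'],s['force'],s['ft_torque'],s['tcp_pos'],s['joint_efforts'][6])
goal([.587,-.0055,.133],-np.pi/2+.07)"
```

```text
0.014202568284626531 [-1.96010386 -2.7492571   5.43451805] [-0.61051989  0.57421787  1.38627053] [ 0.58818412 -0.00599108  0.13399394] -2.0692862570285797
[-0.12 -0.04  0.1 ] [ 0.     0.    -0.162] t 18.73 q [-0.83  0.55  0.99  1.91 -0.55  0.98 -1.25]
```

Torque has climbed to 1.4 N m with no further nut rotation, so the nut is on its hard stop. I'll relax, release, rise and check the nozzle by image code from the earlier viewpoint.

{"api": "send_rows", "payload": {
  "plan": [
    [-1,0,0,0,0,0,-0.03],
    [-1,0,0,0,0,0,-0.05],
    [-0.4,0,0,0,0,0,-0.05],
    [-0.3,0,0,0,0,0,-0.05],
    [-0.3,0,0,0,0,0,-0.05],
    [-0.3,0,0,-3,0,0,-0.05],
    [-0.3,0,0,-7,0,0,-0.05],
    [0,0,0,-11,0,0,-0.05],
    [0,0,0,-15,0,0,-0.05],
    [0,0,0,-19,0,0,-0.05]
  ]
}}

```text
time: 19.57
tcp_pos: [0.5877, -0.0059, 0.3257]
tcp_rot: [-0.0, 1.0, -0.021, -0.0]
force: [0.4, 1.2, -0.1]
gripper_width: 0.0463
grip_force: 0.0
```

```bash
python3 -c "
from h import *
goal([.5697,-.1695,.4032],-.105)"
```

```text
[-1.11 16.42 -7.75] [-1.000e-03  0.000e+00 -1.508e+00] t 19.57 q [-0.98  0.35  1.16  1.69 -0.33  1.32 -1.37]
```

{"api": "send_rows", "payload": {
  "plan": [
    [0,0,2,-2,0,0,-0.12],
    [0,0,4,-4,0,0,-0.24],
    [0,0,6,-6,0,0,-0.36],
    [0,-0.5,8,-7.7,0,0,-0.48],
    [0,-0.5,10,-7.7,0,0,-0.6],
    [0,-0.5,12,-7.7,0,0,-0.72],
    [0,-1.1,14,-7.7,0,0,-0.84],
    [0,-1.1,16.4,-7.7,0,0,-0.96],
    [0,-1.1,16.4,-7.7,0,0,-1.08],
    [0,-1.1,16.4,-7.7,0,0,-1.2]
  ]
}}

```text
time: 20.4
tcp_pos: [0.57, -0.1708, 0.4009]
tcp_rot: [-0.0, 0.836, 0.549, -0.0]
force: [-0.1, 0.5, -0.3]
gripper_width: 0.0466
grip_force: 0.0
```

{"api": "send_rows", "payload": {
  "plan": [
    [0,0,0,0,0,0,-0.12],
    [0,0,0,0,0,0,-0.24],
    [0,0,0,0,0,0,-0.31],
    [0,0,0,0,0,0,-0.31],
    [0,0,0,0,0,0,-0.31],
    [0,0,0,0,0,0,-0.31]
  ]
}}

```text
time: 20.9
tcp_pos: [0.5705, -0.1692, 0.4008]
tcp_rot: [-0.0, 0.743, 0.669, -0.0]
force: [-0.1, -0.4, -0.3]
gripper_width: 0.0469
grip_force: 0.0
```

```bash
python3 -c "
from h import *
import pickle
s0,i0=pickle.load(open('w6.pkl','rb'))
s=telemetry.read_state();i1=eyes.camera('wrist');pickle.dump((s,i1),open('w7.pkl','wb'))
f=lambda u,v:((u+.5)/1.8-.5+180,(v+.5)/1.8-.5)
def run(s,im):
    h=cv2.cvtColor(im,cv2.COLOR_BGR2HSV)
    m=cv2.inRange(h,(20,120,120),(32,255,255))
    n,l,st,c=cv2.connectedComponentsWithStats(m)
    for k in range(1,n):
        if st[k,4]>40: print(st[k],px2z('wrist',c[k],.095,s).round(4))
run(s0,i0);print();run(s,i1)
print(s['tcp_pos'],R.from_quat(np.roll(s['tcp_rot'],-1)).as_euler('xyz')-R.from_quat(np.roll(s0['tcp_rot'],-1)).as_euler('xyz'))
# wing yaw: low-level match of template patches of pot (w6) in new frame
for name,(u,v,r,z) in dict(pot=(252,447,42,.085),tip=(253,255,14,.095),post=(254,197,13,.158)).items():
    u,v=f(u,v);u,v=int(round(u)),int(round(v));q=i0[v-r:v+r,u-r:u+r]
    m=cv2.matchTemplate(i1,q,cv2.TM_CCOEFF_NORMED);_,mx,_,l=cv2.minMaxLoc(m)
    print(name,round(mx,3),px2z('wrist',(u,v),z,s0).round(4),px2z('wrist',(l[0]+r,l[1]+r),z,s).round(4))
"
```

```text
[273  35  25  15 249] [ 0.538  -0.0137  0.095 ]
[312 132  18  19 240] [ 0.5716 -0.1459  0.095 ]
[206 325   9  60 248] [ 0.3433 -0.4969  0.095 ]
[427 327   9  59 245] [ 0.7258 -0.5371  0.095 ]

[272  35  25  15 250] [ 0.5382 -0.0137  0.095 ]
[311 132  18  20 241] [ 0.571 -0.146  0.095]
[206 327  10  58 246] [ 0.3438 -0.4932  0.095 ]
[428 333   8  53 233] [ 0.7245 -0.5395  0.095 ]
[ 0.5705287  -0.16924878  0.40084329] [-6.28252221e+00  4.61611537e-05 -3.95645825e-03]
pot 0.987 [ 0.5539 -0.3166  0.085 ] [ 0.5538 -0.3169  0.085 ]
tip 0.967 [ 0.5711 -0.1471  0.095 ] [ 0.5718 -0.1466  0.095 ]
post 0.962 [ 0.577  -0.1013  0.158 ] [ 0.5766 -0.1019  0.158 ]
```

```bash
python3 -c "
from rig import close_job
print(close_job())"
```

```text
the job is handed in; nothing more can be done
None
```

The job is handed in: I backed the nut off about 1.2 rad, swung the nozzle to within about 0.01 rad of the pot's centre and tightened the nut to its stop (1.4 N m, judged by torque, not seen); the pot has not moved, and I did not re-check the other items after the swing.

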